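Shift the coil winder's feed lever through its H-gate

TASK

On the coil winder's gearbox, shift the feed lever through its H-shaped gate into the slot that is marked by the ring-shaped core (one of the two slots on the robot's left), and leave it there, fully home against the end of the slot. Only push the knob gently with the fingertips or the outside of the fingers: do not grip it, and do not lift or disturb the bobbin, the bottle or the screwdriver standing around.

Things in the scene. Friction and masses are not known exactly. Their poses are not given: they have to be found in the camera images.
- winder: Bolted-down bench coil winder: base 220 (x) x 450 (y) x 20 mm, grey gearbox 200 x 210 mm, 91 mm high. Origin: table height, under the gate's middle. +x points away from the robot (far), +y to the robot's left; yawed up to 0.35 rad. Left of the gearbox (y 105 to 320 mm) wound spindle and tailstock, at most 95 mm high; right, a handwheel out to y = -139 mm, 94 mm high.
- gate (a point): Middle of the aluminium H-gate plate (156 x 160 mm), on its top, 105 mm above the winder's origin. Slots 17 mm wide: a cross slot along the winder's y; two legs parallel to its x, at y = +22 mm (left) and -22 mm (right), each reaching 34 mm far and 34 mm near of the middle. Inner corners are rounded.
- knob (a point): Centre of the lever's black knob, an upright cylinder 30 mm across, 46 mm high, on a 10 mm rod. The lever pivots 30 mm above the winder's origin, 150 mm below the knob centre. In the winder's frame the knob is at x = 150 sin F, y = 150 sin S cos F, z = 30 + 150 cos S cos F mm, with S = lever_side, F = lever_fore.
- lever_side (a joint): Sideways angle S of the lever (rad), positive to the winder's +y (left): about -0.30 in the right leg, +0.30 in the left leg (both are rubber stops, about 2 N per mm at the knob; 0.05 play in a leg). Changes only while the lever is in the cross slot. Stays where it is left; the knob takes 1 to 2 N to push.
- lever_fore (a joint): Fore-and-aft angle F of the lever (rad), positive to the winder's +x (far): 0 in the cross slot (play about 0.05 either way), +0.34 at the end of a far slot, -0.34 at the end of a near slot (same rubber stops). Stays where it is left; 1 to 2 N at the knob. Starts somewhere in the near right slot, outside the cross slot.
- core_ring: Black ring-shaped core, 28 mm outside, 15 mm hole, 9 mm high, fixed on the gate plate: marks the wanted slot. Origin at the centre of its underside, on the plate's top. It lies beside the outer end of the far left or of the near left slot, at winder x = +56 or -56 mm, y = +56 mm.
- core_block: Black square core, 24 x 24 x 9 mm, fixed on the gate plate by the other left slot. Origin at the centre of its underside. (A bar-shaped and a T-shaped core mark the two right slots.)
- bobbin: Loose empty white plastic bobbin, 34 mm in diameter, 31 mm high, standing on the winder's base plate in front of the spindle. Origin at the centre of its underside. Leave alone.
- flux_bottle: Loose small clear bottle, 36 mm in diameter, 85 mm high, standing on the winder's base plate behind (far of) the spindle. Origin at the centre of its underside. Leave alone.
- driver: Loose screwdriver, 160 mm long, lying on the bench to the right of the winder, roughly along its x. Origin on its underside. Leave alone.

How it is judged:
By the outcome, as a careful person would: the job done as asked, in the order asked, and still so for the second after the job is handed in, with the robot touching nothing.
It also fails if it takes over 64 s, if anything falls off the work surface, if the arm or the gripper's body presses on something with over 40 N, if the wrist force passes 120 N, or if a joint passes its speed limit or range.

ROBOT

A 6-joint arm with a two-finger parallel gripper is mounted at the origin on the work surface. World frame = base frame: x ahead of the robot, y to its left, z up, the work surface at z = 0. Lengths are in m, angles in rad, forces in N, time in s.
With the tool pointing down it reaches from about 0.325 to 0.875 m from the base axis. Payload 4.4 kg.
Tool frame: the origin (TCP) lies midway between the tips of the shut fingers; the grasp point (between the pads) lies 19 mm behind it; y points along the fingers, x is the direction in which the jaws open and shut, and the axes are right-handed (so a half turn about y gives the same grasp; the last joint's range is limited). The gripper opens to 85 mm and grips with 20 to 120 N. Pads are 22 mm wide; open, the fingers measure 114 mm over their backs; the gripper's body (76 mm by 85 mm) begins 54 mm behind the grasp point. The pads swing forward as they close: fully open they stand 13 mm farther back than shut.
Start: joints at [1.141, 0.207, 1.542, -0, 1.393, -0.15], TCP at [0.159, 0.553, 0.231] pointing down, gripper open.
Joint ranges: [-2.73, 2.73], [-0.86, 2.22], [0.23, 2.46], [-1.11, 4.25], [0.08, 2.63], [-2.82, 2.82]. Speed limits (rad/s): [2.79, 2.79, 3.14, 3.14, 3.14, 3.14].

INTERFACE

Orientations are given as a unit quaternion [w, x, y, z].
In Python, from cell import bot gives the robot as it stands.
- The arm moves only by the tool servo_tool, never from a script. Its argument "motion" is a list of rows, each a list of 7 numbers: the closure, from 0 (fully open) to 1 (shut), then the shift along the tool's x, y, z in m, then the turn, a rotation vector about the tool's x, y, z in rad. A call has 1 to 12 rows; each row is the pose to reach, as a shift and turn from the pose measured when the call began, along the tool's axes at that moment; what a row does not reach only later rows make up. A row lasts 1/8 s, in which the tool goes at most 62.5 mm and 10.7 degrees, less where a joint would pass 70% of its speed; a pose out of reach is approached as far as the arm can. A call with a gripper value outside its range is refused whole. The fingers move at their own pace and stop on an object; the grip force is fixed at half the most. Time passes only in rows, so rows that repeat a pose let the fingers close. It gives the time, the measured TCP pose, the force and the opening at its end, in the units of the state.
- bot.sense(): the state, without advancing time (a new reading comes with each control period).
- bot.read_camera(name): name is "scene" or "top" or "wrist"; returns the picture (400x640x3 uint8, blue, green, red); there is no depth.
- bot.camera_model(name): a dict with "fovy" (degrees; the focal length in pixels is half the picture's height over the tangent of half this angle, whatever the lens; pixels are square), "cx", "cy" (the principal point, pixels), "extrinsics" (4x4, takes a point from world to camera coordinates); the wrist camera has in their place "tool_from_camera" (4x4, takes a point from camera to tool coordinates, whose origin is the TCP and whose axes are the tool frame's). Camera axes: x right, y up, looking along -z (the intrinsics and any distortion apply to the point x, -y, -z); pixel columns grow to the right and rows downward; lengths in m; the calibration is good to about 2 mm. A picture is of the moment at which its call begins: read the wrist's pose just before it. camera_model takes no time and is no camera call.
- bot.job_done(): hands the job in, once; it reports no verdict.
The state is a dict: "time": time; "joint_pos": joint angles; "qd": joint speeds; "joint_efforts": joint torques, N m; "ee_pos": TCP position; "ee_rot": TCP orientation; "contact_force": force on the tool from outside, world axes, zero at the start; "moment": the same for the moment, N m; "grip_width": finger opening in m.
Only numpy, scipy, OpenCV 4.12 (cv2) and the standard library are available. Lean on these libraries where they do the work, as an engineer would, in place of code of your own. Each camera call takes 0.05 s, during which the arm holds its last target. There are 200 camera calls.

## Working session

There is one attempt and no reset: what is moved stays moved. The work goes in short steps, Python scripts to look and compute and a tool call to move; the robot and the scene stay as the last step left them, time stands still between calls to the robot, and variables do not carry over. Pictures are saved under pics/ and viewed, about 8 in all and at most 12, crops included, and the job is handed in when it is done.

Besides the shell and the picture viewer there is one more tool, called after "Emit:" as a command line: name --pt "numbers of a row" for each row, then --argument value for the rest. servo_tool: Moves the arm, as the interface text tells. Its arguments: {"type":"object","properties":{"motion":{"type":"array"}},"required":["motion"]}

```bash
mkdir -p pics; ls; python3 - <<'E'
from cell import bot
import cv2
s=bot.sense();print(s)
for n in("scene","top","wrist"):
    print(n,bot.camera_model(n))
    cv2.imwrite(f"pics/{n}0.png",bot.read_camera(n))
E
```

```text
pics
{'time': 0.0, 'joint_pos': array([ 1.14050654e+00,  2.07411798e-01,  1.54298286e+00, -2.46226104e-05,
        1.39348211e+00, -1.50485961e-01]), 'qd': array([ 3.29610721e-04,  8.71972969e-04, -3.15330032e-05,  2.21655753e-03,
       -6.69498239e-05, -1.75616679e-03]), 'joint_efforts': array([-3.00061799e-06, -3.83045840e+01, -2.91589898e+01, -4.14892284e-04,
        1.08475972e-02, -9.85342581e-07]), 'ee_pos': array([0.15848416, 0.55193238, 0.2301167 ]), 'ee_rot': array([-0.56444537,  0.5652277 ,  0.42468625, -0.42609936]), 'contact_force': array([-0.57750908,  0.28646213, -0.72416543]), 'moment': array([ 0.01349857, -0.03014568,  0.00181086]), 'grip_width': 0.08578693070312131}
scene {'fovy': 49.37478246866112, 'cx': 315.80525124649756, 'cy': 196.607169358104, 'extrinsics': array([[ 0.18059716,  0.98344947,  0.01455338, -0.11632829],
       [-0.84944228,  0.14849534,  0.50635654,  0.38493805],
       [ 0.49581496, -0.10380881,  0.8622014 , -1.20468197],
       [ 0.        ,  0.        ,  0.        ,  1.        ]])}
top {'fovy': 50.08742959434733, 'cx': 324.2323081010974, 'cy': 198.38314124957833, 'extrinsics': array([[ 0.02707221, -0.99946296, -0.01846292,  0.01116633],
       [ 0.9953577 ,  0.02524535,  0.0928748 , -0.55118595],
       [-0.09235882, -0.02089154,  0.9955066 , -0.97210153],
       [ 0.        ,  0.        ,  0.        ,  1.        ]])}
wrist {'fovy': 62.3647611853829, 'cx': 316.8644102624414, 'cy': 203.71307879027233, 'tool_from_camera': array([[ 9.99999921e-01, -9.84635788e-05, -3.84447749e-04,
         1.12556216e-03],
       [-3.32798984e-04,  3.19672346e-01, -9.47528089e-01,
        -1.43550075e-01],
       [ 2.16194321e-04,  9.47528143e-01,  3.19672288e-01,
         8.13430979e-02],
       [ 0.00000000e+00,  0.00000000e+00,  0.00000000e+00,
         1.00000000e+00]])}
```

View pics/top0.png

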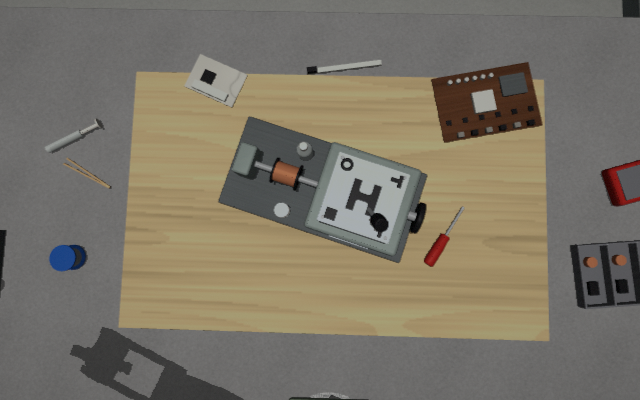

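View pics/scene0.png

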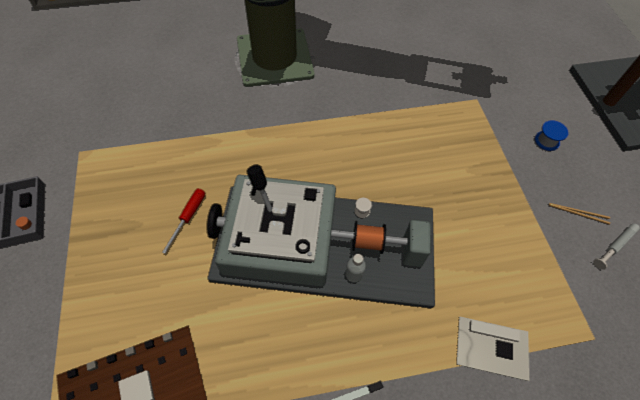

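The top view shows the ring core at (347,164), far left, and the square core at (330,213), near left. The knob is at about (379,222), so it's in the near right slot. Next I'll measure the winder's frame.

```bash
cat > h.py <<'E'
import numpy as np, cv2
from cell import bot
def ray(m,u,v):
    f=200/np.tan(np.radians(m["fovy"]/2)); d=np.array([(u-m["cx"])/f,-(v-m["cy"])/f,-1])
    E=m["extrinsics"]; R=E[:3,:3]; return -R.T@E[:3,3], R.T@d
def plane(m,u,v,z):
    o,d=ray(m,u,v); return o+d*(z-o[2])/d[2]
def proj(m,p):
    f=200/np.tan(np.radians(m["fovy"]/2)); c=m["extrinsics"][:3]@np.r_[p,1]
    return m["cx"]-f*c[0]/c[2], m["cy"]+f*c[1]/c[2]
E
python3 - <<'E'
from h import *
for n,roi in(("top",(300,140,430,260)),("scene",(215,160,345,280))):
    m=bot.camera_model(n); im=cv2.imread(f"pics/{n}0.png"); g=im.min(2)
    x0,y0,x1,y1=roi; w=np.zeros_like(g); w[y0:y1,x0:x1]=(g[y0:y1,x0:x1]>185)
    k=max(cv2.findContours(w,0,2)[0],key=cv2.contourArea)
    box=cv2.minAreaRect(cv2.convexHull(k)); print(n,box)
    pts=np.array([plane(m,*p,.105)[:2] for p in cv2.convexHull(k)[:,0].astype(float)],np.float32)
    r=cv2.minAreaRect(pts*1000); print(" plate mm",r)
    dark=np.zeros_like(g); dark[y0:y1,x0:x1]=g[y0:y1,x0:x1]<60
    N,L,S,C=cv2.connectedComponentsWithStats(dark)
    for i in range(1,N):
        if S[i,4]>25: print(S[i],C[i].round(1),plane(m,*C[i],.1095).round(4))
    cv2.imwrite(f"pics/{n}c.png",cv2.resize(im[y0:y1,x0:x1],None,fx=3,fy=3,interpolation=2))
a,b=cv2.imread("pics/topc.png"),cv2.imread("pics/scenec.png")
cv2.imwrite("pics/both.png",np.hstack([a,b]))
E
```

```text
Traceback (most recent call last):
ValueError: max() iterable argument is empty
```

```bash
python3 - <<'E'
from h import *
for n,roi in(("top",(300,140,430,260)),("scene",(215,160,345,280))):
    m=bot.camera_model(n); im=cv2.imread(f"pics/{n}0.png"); g=im.min(2)
    x0,y0,x1,y1=roi; sub=g[y0:y1,x0:x1]; T=0.8*np.percentile(sub,95); print(n,np.percentile(sub,[5,25,50,75,95]))
    w=np.zeros_like(g); w[y0:y1,x0:x1]=sub>T
    k=max(cv2.findContours(w,0,1)[0],key=cv2.contourArea)
    pts=np.array([plane(m,*p,.105)[:2] for p in cv2.convexHull(k)[:,0].astype(float)],np.float32)
    print(" plate mm",cv2.minAreaRect(pts*1000))
    dark=np.zeros_like(g); dark[y0:y1,x0:x1]=sub<70
    N,L,S,C=cv2.connectedComponentsWithStats(dark)
    for i in range(1,N):
        if S[i,4]>25: print(S[i],C[i].round(1),plane(m,*C[i],.1095).round(4))
    cv2.imwrite(f"pics/{n}c.png",cv2.resize(im[y0:y1,x0:x1],None,fx=3,fy=3,interpolation=2))
a,b=cv2.imread("pics/topc.png"),cv2.imread("pics/scenec.png")
cv2.imwrite("pics/both.png",np.hstack([a,b]))
E
```

```text
top [ 44.  83. 110. 155. 168.]
 plate mm ((548.6478881835938, -59.34547424316406), (160.92393493652344, 155.9294891357422), 72.97310638427734)
[300 147  15  14  79] [308. 156.] [0.6337 0.0613 0.1095]
[341 158  12  12  75] [346.6 163.6] [ 0.6191 -0.0222  0.1095]
[300 165   6  12  51] [301.8 170.2] [0.6026 0.0736 0.1095]
[391 176  12  12  69] [397.4 180.7] [ 0.5848 -0.1315  0.1095]
[346 179  35  32 481] [362.6 195.6] [ 0.5509 -0.0577  0.1095]
[300 182  17   9  28] [308.  185.1] [0.5705 0.0593 0.1095]
[406 202  21  32 332] [417.4 217.9] [ 0.5064 -0.1746  0.1095]
[324 207  13  13 108] [330. 213.] [0.5121 0.0107 0.1095]
[366 210  22  27 293] [377.8 222. ] [ 0.4956 -0.0909  0.1095]
[306 227  22   8  26] [316.3 230.6] [0.474  0.0388 0.1095]
[424 250   6  10  38] [427.2 255.7] [ 0.4276 -0.1956  0.1095]
[371 253  20   7  27] [380.4 256.3] [ 0.4237 -0.0977  0.1095]
scene [ 17.  63.  87. 143. 151.]
 plate mm ((550.8707885742188, -59.47471618652344), (160.60086059570312, 155.9967041015625), 72.92091369628906)
[ 246  164   49   71 1021] [268.3 200.7] [ 0.5152 -0.0721  0.1095]
[215 186  19  73 379] [220.3 219.4] [ 0.5401 -0.1667  0.1095]
[304 188  14  13 144] [310.  194.2] [0.5146 0.0106 0.1095]
[331 188  14  43 416] [338.2 213.8] [0.5671 0.0562 0.1095]
[235 232  15  15 115] [241.2 239.1] [ 0.588  -0.1317  0.1095]
[ 215  232  130   48 1960] [288.7 267.7] [ 0.6587 -0.0536  0.1095]
[296 239  14  15 123] [302.6 246. ] [ 0.6215 -0.0221  0.1095]
[229 251  85  12 261] [270.9 256.9] [ 0.6326 -0.0823  0.1095]
```

View pics/both.png

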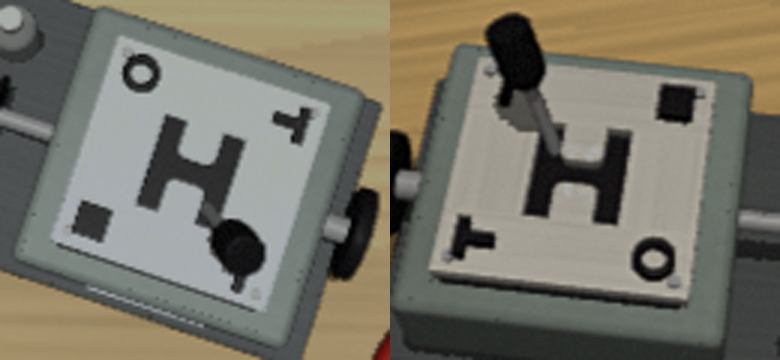

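The gate middle is at about (0.550, -0.059), with yaw about -0.297. The two cameras agree, and the plate measures 161 x 156 mm, close to the stated 160 x 156. The ring is far left. Next come the knob angle and the approach move.

```bash
cat >> h.py <<'E'
from scipy.spatial.transform import Rotation as Ro
G=np.array([.5497,-.0594]); Y=-.2975; ex=np.array([np.cos(Y),np.sin(Y)]); ey=np.array([-ex[1],ex[0]])
W=lambda x,y,z: np.r_[G+x*ex+y*ey,z]
def knob(S,F,r=.15): return W(r*np.sin(F),r*np.sin(S)*np.cos(F),.03+r*np.cos(S)*np.cos(F))
def T():
    s=bot.sense(); q=s["ee_rot"]; return s,Ro.from_quat([q[1],q[2],q[3],q[0]])
def where():
    s,R=T(); d=s["ee_pos"][:2]-G
    print("t",round(s["time"],2),"winder xyz mm",(1000*np.r_[d@ex,d@ey,s["ee_pos"][2]]).round(1),"F",s["contact_force"].round(1),"w",s["grip_width"].round(4))
    f=s["contact_force"][:2]; print("Fw",(f@ex).round(2),(f@ey).round(2)); return s,R
def go(x,y,z,sgn=1):  # mm in winder frame; tool z along sgn*winder x
    s,R=where(); d=R.inv().apply(W(x/1e3,y/1e3,z/1e3)-s["ee_pos"])
    ty=np.array([0,0,-1.]); tz=sgn*np.r_[ex,0]; Rt=Ro.from_matrix(np.c_[np.cross(ty,tz),ty,tz])
    print("shift mm",(d*1e3).round(1),"turn",(R.inv()*Rt).as_rotvec().round(3)," winder x,y in tool:",R.inv().apply(np.r_[ex,0]).round(3),R.inv().apply(np.r_[ey,0]).round(3))
E
python3 - <<'E'
from h import *
s,R=T(); print(R.as_matrix().round(2))
for n in("top","scene"):
    m=bot.camera_model(n)
    for F in(-.1,-.2,-.25,-.3,-.34): print(n,F,np.round([proj(m,knob(-.3,F,r)) for r in(.173,.15)],1).tolist())
for sg in(1,-1): go(-100,-43,230,sg)
E
```

```text
[[ 0.28 -0.   -0.96]
 [ 0.96 -0.    0.28]
 [-0.   -1.    0.  ]]
top -0.1 [[388.9, 208.7], [384.5, 207.3]]
top -0.2 [[385.6, 217.0], [381.8, 214.3]]
top -0.25 [[383.9, 221.1], [380.3, 217.8]]
top -0.3 [[382.1, 225.2], [378.8, 221.2]]
top -0.34 [[380.6, 228.3], [377.5, 223.8]]
scene -0.1 [[247.3, 180.9], [252.2, 188.8]]
scene -0.2 [[249.7, 173.7], [254.2, 182.6]]
scene -0.25 [[251.1, 170.4], [255.3, 179.8]]
scene -0.3 [[252.4, 167.3], [256.5, 177.1]]
scene -0.34 [[253.6, 165.1], [257.4, 175.1]]Traceback (most recent call last):
  File "<stdin>", line 6, in <module>
  File "h.py", line 22, in go
    s,R=where(); d=R.inv().apply(W(x/1e3,y/1e3,z/1e3)-s["ee_pos"])
        ~~~~~^^
  File "h.py", line 19, in where
    print("t",round(s["time"],2),"winder xyz mm",(1000*np.r_[d@ex,d@ey,s["ee_pos"][2]]).round(1),"F",s["contact_force"].round(1),"w",s["grip_width"].round(4))
                                                                                                                                     ^^^^^^^^^^^^^^^^^^^^^
AttributeError: 'float' object has no attribute 'round'
```

```bash
sed -i 's/s\["grip_width"\].round(4)/round(float(s["grip_width"]),4)/' h.py; python3 -c "
from h import *
go(-100,-43,230,-1)"
```

```text
t 0.15 winder xyz mm [-553.2  470.   230.4] F [ 0.1 -0.6  0.5] w 0.0854
Fw 0.32 -0.54
shift mm [-520.9    1.2 -444. ] turn [-0.     0.018 -0.002]  winder x,y in tool: [-0.018 -0.    -1.   ] [ 1.    -0.002 -0.018]
```

Emit:
servo_tool --pt "1 -0.043 0 -0.037 0 0.018 0" --pt "1 -0.087 0 -0.074 0 0.018 0" --pt "1 -0.13 0 -0.111 0 0.018 0" --pt "1 -0.174 0 -0.148 0 0.018 0" --pt "1 -0.217 0 -0.185 0 0.018 0" --pt "1 -0.26 0 -0.222 0 0.018 0" --pt "1 -0.304 0 -0.259 0 0.018 0" --pt "1 -0.347 0 -0.296 0 0.018 0" --pt "1 -0.391 0 -0.333 0 0.018 0" --pt "1 -0.434 0 -0.37 0 0.018 0" --pt "1 -0.478 0 -0.407 0 0.018 0" --pt "1 -0.521 0 -0.444 0 0.018 0"

```text
time: 1.65
ee_pos: [0.4417, -0.0731, 0.2311]
ee_rot: [-0.568, 0.569, 0.42, -0.421]
contact_force: [1.0, 0.3, 0.0]
grip_width: 0.0
```

```bash
python3 -c "
from h import *
go(-100,-43,150,-1)"
```

```text
t 1.65 winder xyz mm [-99.2 -44.8 231.1] F [1.  0.3 0. ] w 0.0
Fw 0.89 0.58
shift mm [ 1.9 81.1  0.8] turn [-0.    -0.001 -0.001]  winder x,y in tool: [ 0.001 -0.    -1.   ] [ 1.    -0.001  0.001]
```

Emit:
servo_tool --pt "0.999 0.002 0.03 0 0 0 0" --pt "0.999 0.002 0.06 0 0 0 0" --pt "0.999 0.002 0.081 0 0 0 0" --pt "0.999 0.002 0.081 -0.015 0 0 0" --pt "0.999 0.002 0.081 -0.025 0 0 0" --pt "0.999 0.002 0.081 -0.032 0 0 0" --pt "0.999 0.002 0.081 -0.039 0 0 0" --pt "0.999 0.002 0.081 -0.046 0 0 0" --pt "0.999 0.002 0.081 -0.053 0 0 0" --pt "0.999 0.002 0.081 -0.058 0 0 0" --pt "0.999 0.002 0.081 -0.063 0 0 0" --pt "0.999 0.002 0.081 -0.063 0 0 0"

```text
time: 3.15
ee_pos: [0.5026, -0.0898, 0.1496]
ee_rot: [-0.569, 0.569, 0.42, -0.42]
contact_force: [-0.9, 0.1, 0.4]
grip_width: 0.0002
```

```bash
python3 -c "
from h import *
go(-26,-43,150,-1)
a=bot.read_camera('scene')[130:290,200:350];b=bot.read_camera('wrist')
cv2.imwrite('pics/p1.png',np.hstack([cv2.resize(a,(375,400)),b[:,110:530]]))"
```

```text
t 3.15 winder xyz mm [-36.2 -42.8 149.6] F [-0.9  0.1  0.4] w 0.0002
Fw -0.92 -0.23
shift mm [ -0.2  -0.4 -10.2] turn [-0.    -0.001 -0.001]  winder x,y in tool: [ 0.001 -0.    -1.   ] [ 1.    -0.001  0.001]
```

View pics/p1.png

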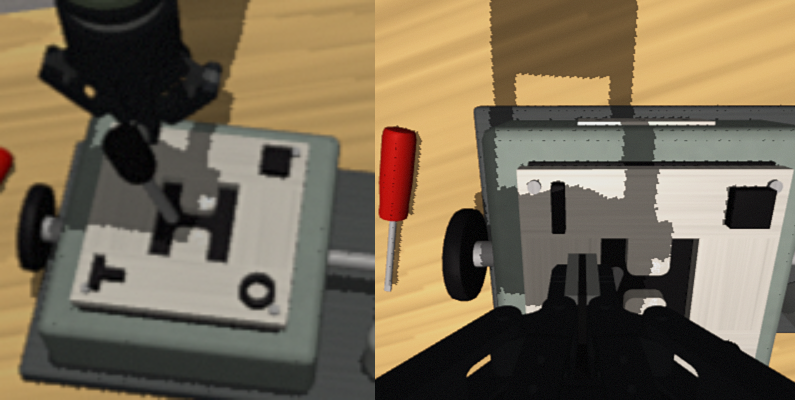

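The knob is moving ahead of the shut fingers, and its rod is still in the right leg. I'll push the last 10 mm slowly.

Emit:
servo_tool --pt "0.999 0 0 -0.003 0 0 0" --pt "0.999 0 0 -0.006 0 0 0" --pt "0.999 0 0 -0.009 0 0 0" --pt "0.999 0 0 -0.01 0 0 0" --pt "0.999 0 0 -0.01 0 0 0" --pt "0.999 0 0 0 0 0 0" --pt "0.999 0 0 0.02 0 0 0"

```text
time: 4.12
ee_pos: [0.483, -0.0837, 0.1496]
ee_rot: [-0.569, 0.569, 0.42, -0.42]
contact_force: [-0.0, 0.5, 0.2]
grip_width: 0.0003
```

```bash
python3 - <<'E'
from h import *
where()
im=bot.read_camera('scene'); m=bot.camera_model('scene')
im=cv2.resize(im[130:290,200:350],None,fx=5,fy=5,interpolation=2)[:600]
for F,c in((-.1,(0,0,255)),(0,(0,255,0)),(.1,(255,0,0))):
    p=[tuple(int(round((q-o)*5)) for q,o in zip(proj(m,knob(-.3,F,r)),(200,130))) for r in(.173,.127,.075)]
    for q in p: cv2.circle(im,q,3,c,-1)
cv2.imwrite('pics/p2.png',im)
E
```

```text
t 4.12 winder xyz mm [-56.7 -42.8 149.6] F [-0.   0.5  0.2] w 0.0003
Fw -0.15 0.45
```

View pics/p2.png

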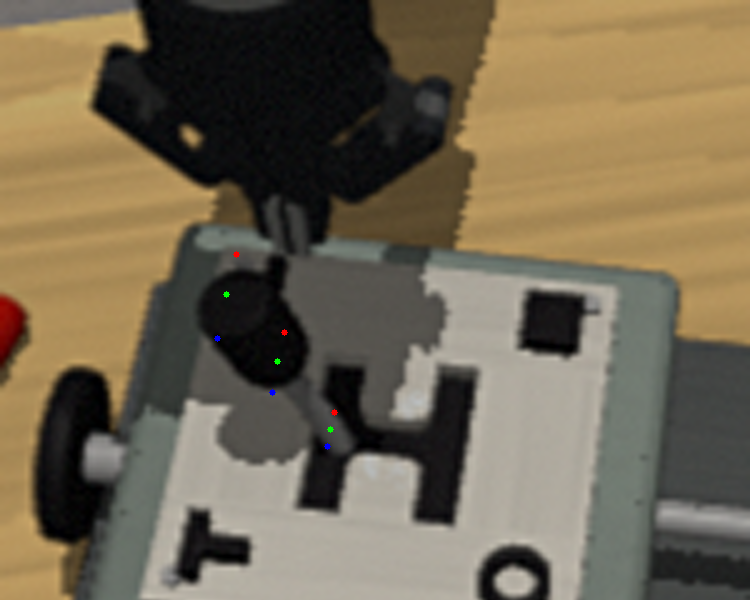

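The knob top at about (238,298) in the crop lies next to the F=0 prediction, and the rod is at the crossing, so the lever is in the cross slot. Now I'll lift, turn 90° and go round to its right side.

Emit:
servo_tool --pt "0.999 0 -0.04 0.01 0 0 0" --pt "0.999 0 -0.085 0.01 0 0 0" --pt "0.999 0 -0.085 0.01 0 0 0"

```text
time: 4.55
ee_pos: [0.4735, -0.0804, 0.2385]
ee_rot: [-0.567, 0.571, 0.421, -0.419]
contact_force: [1.5, 1.1, 0.4]
grip_width: -0.0001
```

```bash
python3 - <<'E'
from h import *
print(bot.sense()["joint_pos"].round(2))
go(0,-95,235,-1)
E
```

```text
[-0.35 -0.01  1.76 -0.    1.38 -1.62]
t 4.55 winder xyz mm [-66.7 -42.4 238.5] F [1.5 1.1 0.4] w -0.0001
Fw 1.15 1.48
shift mm [-52.6   3.9 -66.7] turn [ 0.006 -0.    -0.001]  winder x,y in tool: [ 0.     0.006 -1.   ] [ 1.    -0.001  0.   ]
```

Emit:
servo_tool --pt "0.999 -0.03 0 0 0 0.17 0" --pt "0.999 -0.053 0 0 0 0.34 0" --pt "0.999 -0.053 0 -0.02 0 0.51 0" --pt "0.999 -0.053 0 -0.04 0 0.68 0" --pt "0.999 -0.053 0 -0.067 0 0.85 0" --pt "0.999 -0.053 0 -0.067 0 1.02 0" --pt "0.999 -0.053 0 -0.067 0 1.19 0" --pt "0.999 -0.053 0 -0.067 0 1.36 0" --pt "0.999 -0.053 0 -0.067 0 1.5 0" --pt "0.999 -0.053 0 -0.067 0 1.57 0" --pt "0.999 -0.053 0 -0.067 0 1.57 0"

```text
time: 5.92
ee_pos: [0.5214, -0.1503, 0.2376]
ee_rot: [-0.699, 0.7, -0.103, 0.106]
contact_force: [0.6, -0.8, 0.4]
grip_width: -0.0003
```

```bash
python3 - <<'E'
from h import *
go(0,-95,152,-1)
E
```

```text
t 5.92 winder xyz mm [ -0.4 -95.2 237.6] F [ 0.6 -0.8  0.4] w -0.0003
Fw 0.79 -0.63
shift mm [ 0.1 85.6  0.3] turn [ 0.004 -1.569  0.002]  winder x,y in tool: [ 1.     0.004 -0.001] [ 0.001 -0.001  1.   ]
```

Emit:
servo_tool --pt "0.999 0 0.045 0 0 0 0" --pt "0.999 0 0.086 0 0 0 0" --pt "0.999 0 0.086 0 0 0 0" --pt "0.999 0 0.086 0.012 0 0 0" --pt "0.999 0 0.086 0.02 0 0 0" --pt "0.999 0 0.086 0.026 0 0 0" --pt "0.999 0 0.086 0.031 0 0 0" --pt "0.999 0 0.086 0.036 0 0 0" --pt "0.999 0 0.086 0.041 0 0 0" --pt "0.999 0 0.086 0.046 0 0 0" --pt "0.999 0 0.086 0.051 0 0 0" --pt "0.999 0 0.086 0.055 0 0 0"

```text
time: 7.42
ee_pos: [0.5376, -0.0974, 0.1512]
ee_rot: [-0.699, 0.7, -0.103, 0.105]
contact_force: [0.6, -1.1, 1.3]
grip_width: -0.0001
```

```bash
python3 - <<'E'
from h import *
go(0,11,152,-1)
E
```

```text
t 7.42 winder xyz mm [ -0.5 -39.9 151.2] F [ 0.6 -1.1  1.3] w -0.0001
Fw 0.93 -0.88
shift mm [ 0.5 -0.8 50.9] turn [ 0.003 -1.569  0.002]  winder x,y in tool: [ 1.     0.003 -0.001] [ 0.001 -0.001  1.   ]
```

Emit:
servo_tool --pt "0.999 0 0 0.005 0 0 0" --pt "0.999 0 0 0.01 0 0 0" --pt "0.999 0 0 0.015 0 0 0" --pt "0.999 0 0 0.02 0 0 0" --pt "0.999 0 0 0.025 0 0 0" --pt "0.999 0 0 0.03 0 0 0" --pt "0.999 0 0 0.034 0 0 0" --pt "0.999 0 0 0.038 0 0 0" --pt "0.999 0 0 0.042 0 0 0" --pt "0.999 0 0 0.046 0 0 0" --pt "0.999 0 0 0.046 0 0 0"

```text
time: 8.8
ee_pos: [0.5509, -0.0529, 0.1511]
ee_rot: [-0.699, 0.7, -0.103, 0.105]
contact_force: [-0.6, 0.2, -0.8]
grip_width: 0.0001
```

```bash
python3 - <<'E'
from h import *
go(0,11,152,-1)
im=bot.read_camera('scene'); m=bot.camera_model('scene')
im=cv2.resize(im[130:290,200:350],None,fx=5,fy=5,interpolation=2)[:600]
for S,c in((.2,(0,0,255)),(.3,(0,255,0))):
    for r in(.173,.127,.075): cv2.circle(im,tuple(int(round((q-o)*5)) for q,o in zip(proj(m,knob(S,0,r)),(200,130))),3,c,-1)
cv2.imwrite('pics/p3.png',im)
E
```

```text
t 8.8 winder xyz mm [ -0.7   6.5 151.1] F [-0.6  0.2 -0.8] w 0.0001
Fw -0.65 0.05
shift mm [ 0.7 -0.9  4.5] turn [ 0.002 -1.569  0.002]  winder x,y in tool: [ 1.     0.002 -0.002] [ 0.002 -0.     1.   ]
```

View pics/p3.png

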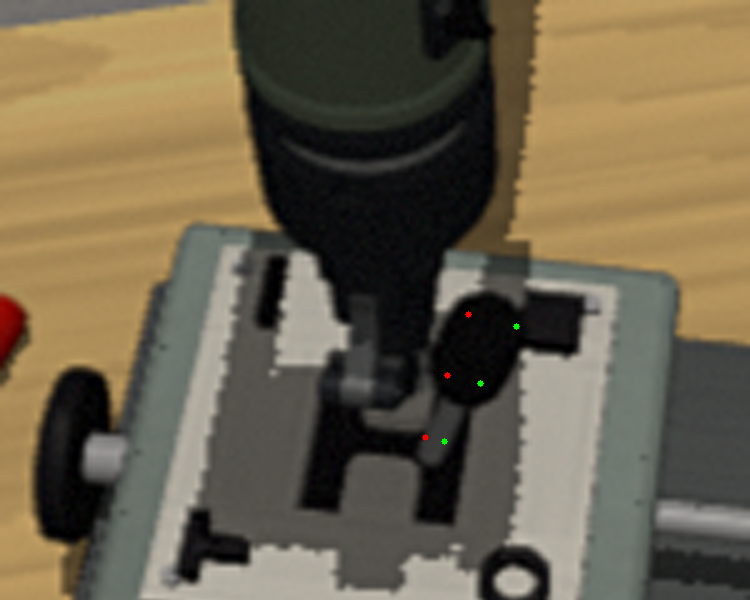

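The knob is at S≈0.24, with its rod just at the left leg. I'll push about 6 mm more and watch the force.

Emit:
servo_tool --pt "0.999 0 0 0.002 0 0 0" --pt "0.999 0 0 0.004 0 0 0" --pt "0.999 0 0 0.006 0 0 0" --pt "0.999 0 0 0.006 0 0 0"

```text
time: 9.35
ee_pos: [0.5527, -0.0471, 0.1511]
ee_rot: [-0.699, 0.7, -0.103, 0.105]
contact_force: [-0.0, -0.4, 0.1]
grip_width: -0.0
```

```bash
python3 - <<'E'
from h import *
where()
E
```

```text
t 9.35 winder xyz mm [ -0.7  12.7 151.1] F [-0.  -0.4  0.1] w -0.0
Fw 0.1 -0.42
```

Emit:
servo_tool --pt "0.999 0 0 0.0015 0 0 0" --pt "0.999 0 0 0.003 0 0 0" --pt "0.999 0 0 0.003 0 0 0"

```text
time: 9.72
ee_pos: [0.5536, -0.0442, 0.1511]
ee_rot: [-0.699, 0.7, -0.103, 0.105]
contact_force: [-0.9, -1.8, 0.4]
grip_width: -0.0003
```

```bash
python3 - <<'E'
from h import *
where()
im=bot.read_camera('scene'); m=bot.camera_model('scene')
im=cv2.resize(im[130:290,200:350],None,fx=5,fy=5,interpolation=2)[:600]
for S,c in((.25,(0,0,255)),(.3,(0,255,0))):
    for r in(.173,.127,.075): cv2.circle(im,tuple(int(round((q-o)*5)) for q,o in zip(proj(m,knob(S,0,r)),(200,130))),3,c,-1)
cv2.imwrite('pics/p4.png',im[200:500,200:650])
E
```

```text
t 9.72 winder xyz mm [ -0.7  15.7 151.1] F [-0.9 -1.8  0.4] w -0.0003
Fw -0.36 -1.96
```

View pics/p4.png

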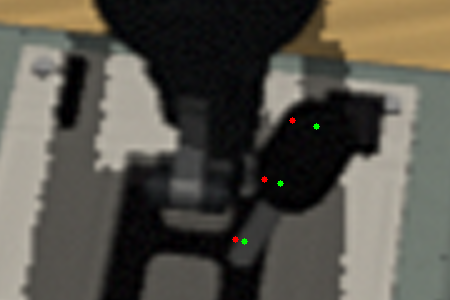

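The left leg is reached, with S≈0.30. Now I'll back off, lift, turn back and go to the near side of the knob.

Emit:
servo_tool --pt "0.999 0 0 -0.015 0 0 0" --pt "0.999 0 0 -0.04 0 0 0" --pt "0.999 0 -0.045 -0.05 0 0 0" --pt "0.999 0 -0.087 -0.05 0 0 0" --pt "0.999 0 -0.087 -0.05 0 0 0"

```text
time: 10.4
ee_pos: [0.5415, -0.0939, 0.2433]
ee_rot: [-0.699, 0.7, -0.1, 0.109]
contact_force: [-0.7, -0.5, -0.1]
grip_width: -0.0
```

```bash
python3 - <<'E'
from h import *
go(-70,44,235,-1)
E
```

```text
t 10.4 winder xyz mm [  2.3 -35.3 243.3] F [-0.7 -0.5 -0.1] w -0.0
Fw -0.53 -0.69
shift mm [-72.3   7.3  79.4] turn [ 0.01 -1.57  0.01]  winder x,y in tool: [ 1.     0.013 -0.001] [ 0.001 -0.     1.   ]
```

Emit:
servo_tool --pt "0.999 -0.03 0 0 0 -0.17 0" --pt "0.999 -0.06 0 0 0 -0.34 0" --pt "0.999 -0.08 0 0.01 0 -0.51 0" --pt "0.999 -0.08 0 0.03 0 -0.68 0" --pt "0.999 -0.08 0 0.05 0 -0.85 0" --pt "0.999 -0.08 0 0.079 0 -1.02 0" --pt "0.999 -0.077 0 0.079 0.01 -1.19 0.01" --pt "0.999 -0.077 0 0.079 0.01 -1.36 0.01" --pt "0.999 -0.077 0 0.079 0.01 -1.5 0.01" --pt "0.999 -0.077 0 0.079 0.01 -1.57 0.01" --pt "0.999 -0.077 0 0.079 0.01 -1.57 0.01"

```text
time: 11.78
ee_pos: [0.4904, 0.004, 0.2413]
ee_rot: [0.569, -0.568, -0.42, 0.421]
contact_force: [-0.9, -0.1, 0.3]
grip_width: 0.0002
```

```bash
python3 - <<'E'
from h import *
go(-72,44,150,-1)
E
```

```text
t 11.78 winder xyz mm [-75.3  43.2 241.3] F [-0.9 -0.1  0.3] w 0.0002
Fw -0.85 -0.4
shift mm [ 0.9 91.3 -3.5] turn [-0.002 -0.001 -0.001]  winder x,y in tool: [ 0.001 -0.002 -1.   ] [ 1.    -0.001  0.001]
```

Emit:
servo_tool --pt "0.999 0.001 0.045 0 0 0 0" --pt "0.999 0.001 0.091 0 0 0 0" --pt "0.999 0.001 0.091 -0.02 0 0 0" --pt "0.999 0.001 0.091 -0.036 0 0 0" --pt "0.999 0.001 0.091 -0.044 0 0 0" --pt "0.999 0.001 0.091 -0.05 0 0 0" --pt "0.999 0.001 0.091 -0.055 0 0 0" --pt "0.999 0.001 0.091 -0.06 0 0 0" --pt "0.999 0.001 0.091 -0.065 0 0 0" --pt "0.999 0.001 0.091 -0.07 0 0 0" --pt "0.999 0.001 0.091 -0.075 0 0 0" --pt "0.999 0.001 0.091 -0.078 0 0 0"

```text
time: 13.28
ee_pos: [0.5652, -0.0181, 0.1498]
ee_rot: [0.569, -0.568, -0.419, 0.421]
contact_force: [-1.4, 0.7, 0.1]
grip_width: 0.0002
```

```bash
python3 - <<'E'
from h import *
go(17,44,150,-1)
E
```

```text
t 13.28 winder xyz mm [  2.7  44.  149.8] F [-1.4  0.7  0.1] w 0.0002
Fw -1.5 0.23
shift mm [  0.   -0.2 -14.3] turn [-0.002 -0.001 -0.001]  winder x,y in tool: [ 0.001 -0.002 -1.   ] [ 1.    -0.001  0.001]
```

Emit:
servo_tool --pt "0.999 0 0 -0.004 0 0 0" --pt "0.999 0 0 -0.008 0 0 0" --pt "0.999 0 0 -0.012 0 0 0" --pt "0.999 0 0 -0.015 0 0 0" --pt "0.999 0 0 -0.015 0 0 0"

```text
time: 13.9
ee_pos: [0.5799, -0.0227, 0.1499]
ee_rot: [0.569, -0.568, -0.42, 0.421]
contact_force: [-0.7, -0.2, 0.5]
grip_width: 0.0001
```

Emit:
servo_tool --pt "0.999 0 0 -0.0015 0 0 0" --pt "0.999 0 0 -0.003 0 0 0" --pt "0.999 0 0 -0.003 0 0 0"

```text
time: 14.28
ee_pos: [0.5829, -0.0236, 0.1499]
ee_rot: [0.569, -0.569, -0.42, 0.421]
contact_force: [-1.1, -0.4, -0.6]
grip_width: -0.0002
```

```bash
python3 - <<'E'
from h import *
where()
im=bot.read_camera('scene'); m=bot.camera_model('scene')
im=cv2.resize(im[130:290,200:350],None,fx=5,fy=5,interpolation=2)
for F,c in((.25,(0,0,255)),(.34,(0,255,0))):
    for r in(.173,.127,.075): cv2.circle(im,tuple(int(round((q-o)*5)) for q,o in zip(proj(m,knob(.3,F,r)),(200,130))),3,c,-1)
cv2.imwrite('pics/p5.png',im[200:700,200:650])
E
```

```text
t 14.28 winder xyz mm [ 21.2  44.  149.9] F [-1.1 -0.4 -0.6] w -0.0002
Fw -0.96 -0.75
```

View pics/p5.png

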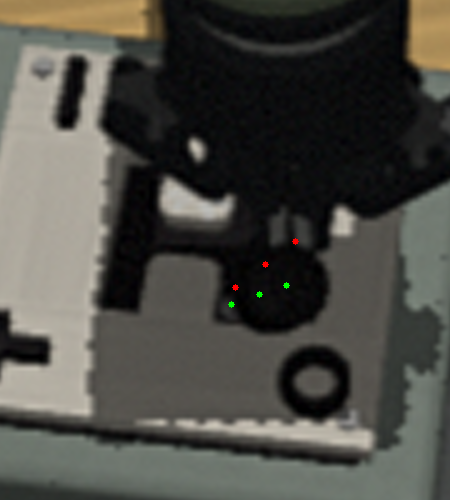

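The knob is near F≈0.34, but I haven't felt the stop yet. I'll push on in small steps until the force rises.

Emit:
servo_tool --pt "0.999 0 0 -0.001 0 0 0" --pt "0.999 0 0 -0.002 0 0 0" --pt "0.999 0 0 -0.002 0 0 0"

```text
time: 14.7
ee_pos: [0.5847, -0.0242, 0.1499]
ee_rot: [0.569, -0.568, -0.42, 0.421]
contact_force: [-1.4, 0.2, -0.6]
grip_width: -0.0001
```

Emit:
servo_tool --pt "0.999 0 0 -0.001 0 0 0" --pt "0.999 0 0 -0.002 0 0 0" --pt "0.999 0 0 -0.002 0 0 0"

```text
time: 15.08
ee_pos: [0.5861, -0.0246, 0.1496]
ee_rot: [0.57, -0.568, -0.419, 0.421]
contact_force: [-1.9, 0.6, -1.5]
grip_width: -0.0001
```

Emit:
servo_tool --pt "0.999 0 0 -0.001 0 0 0" --pt "0.999 0 0 -0.002 0 0 0" --pt "0.999 0 0 -0.002 0 0 0"

```text
time: 15.45
ee_pos: [0.5874, -0.025, 0.1492]
ee_rot: [0.57, -0.568, -0.419, 0.421]
contact_force: [-4.9, 1.5, -0.3]
grip_width: 0.0002
```

Emit:
servo_tool --pt "0.999 0 0 -0.001 0 0 0" --pt "0.999 0 0 -0.002 0 0 0" --pt "0.999 0 0 -0.002 0 0 0"

```text
time: 15.82
ee_pos: [0.5885, -0.0254, 0.1489]
ee_rot: [0.571, -0.567, -0.418, 0.422]
contact_force: [-5.1, 1.9, 0.2]
grip_width: -0.0001
```

```bash
python3 - <<'E'
from h import *
where()
im=bot.read_camera('scene'); m=bot.camera_model('scene')
im=cv2.resize(im[130:290,200:350],None,fx=5,fy=5,interpolation=2)
for F,c in((.30,(0,0,255)),(.34,(0,255,0)),(.38,(255,0,0))):
    for r in(.173,.127,.075): cv2.circle(im,tuple(int(round((q-o)*5)) for q,o in zip(proj(m,knob(.3,F,r)),(200,130))),3,c,-1)
t=bot.read_camera('top')[130:270,290:430]
cv2.imwrite('pics/p6.png',np.hstack([im[200:700,200:600],cv2.resize(t,(500,500),interpolation=2)[:,100:500]]))
E
```

```text
t 15.82 winder xyz mm [ 27.1  43.9 148.9] F [-5.1  1.9  0.2] w -0.0001
Fw -5.47 0.33
```

View pics/p6.png

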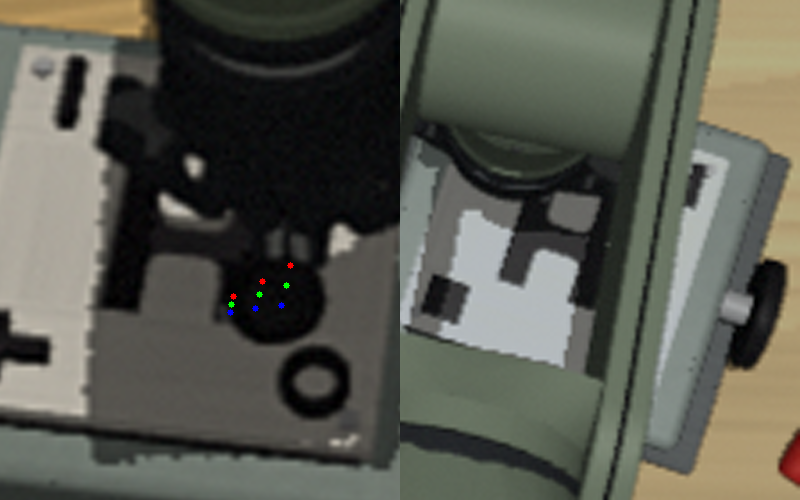

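The force has risen to 5.5 N, so the lever is against the rubber stop. The knob in the picture is at or slightly past F=0.34. I'll back off slowly, then go up and away to check.

Emit:
servo_tool --pt "0.999 0 0 0.001 0 0 0" --pt "0.999 0 0 0.002 0 0 0" --pt "0.999 0 0 0.004 0 0 0" --pt "0.999 0 0 0.01 0 0 0" --pt "0.999 0 0 0.03 0 0 0" --pt "0.999 0 0 0.06 0 0 0" --pt "0.999 0 -0.05 0.08 0 0 0" --pt "0.999 0 -0.1 0.1 0 0 0" --pt "0.999 0.05 -0.1 0.13 0 0 0" --pt "0.999 0.11 -0.1 0.14 0 0 0" --pt "0.999 0.17 -0.1 0.14 0 0 0" --pt "0.999 0.23 -0.1 0.14 0 0 0"

```text
time: 17.42
ee_pos: [0.5241, 0.2376, 0.2508]
ee_rot: [0.57, -0.568, -0.42, 0.421]
contact_force: [0.4, -0.3, 0.6]
grip_width: -0.0003
```

```bash
python3 - <<'E'
from h import *
where()
o=[]
for n,(x,y) in(("scene",(230,170)),("top",(310,130))):
    im=bot.read_camera(n); m=bot.camera_model(n); cv2.imwrite(f'pics/{n}7.png',im)
    im=cv2.resize(im[y:y+120,x:x+80],None,fx=5,fy=5,interpolation=2)
    for F,c in((.30,(0,0,255)),(.34,(0,255,0)),(.38,(255,0,0))):
        for r in(.173,.127): cv2.circle(im,tuple(int(round((q-a)*5)) for q,a in zip(proj(m,knob(.3,F,r)),(x,y))),3,c,-1)
    o.append(im)
cv2.imwrite('pics/p7.png',np.hstack(o))
E
```

```text
t 17.43 winder xyz mm [-111.5  276.4  250.8] F [ 0.4 -0.3  0.6] w -0.0003
Fw 0.47 -0.17
```

View pics/p7.png

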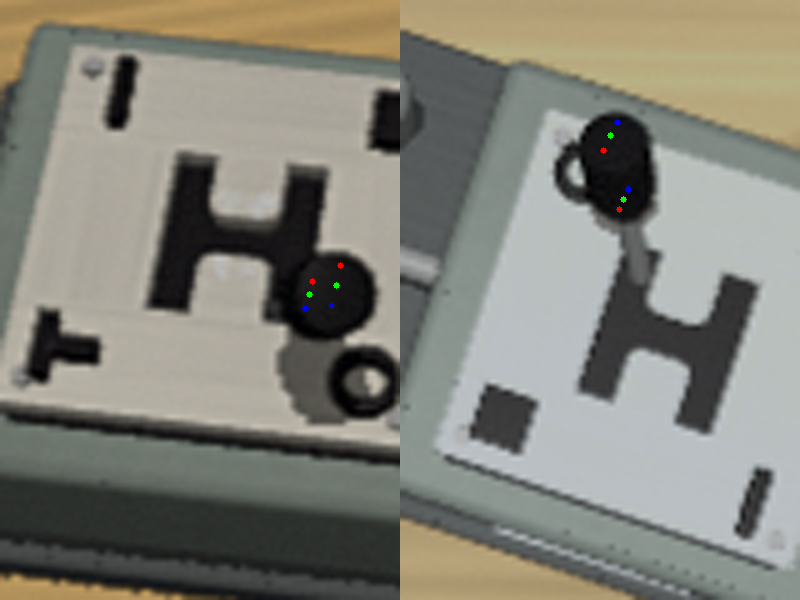

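View pics/top7.png

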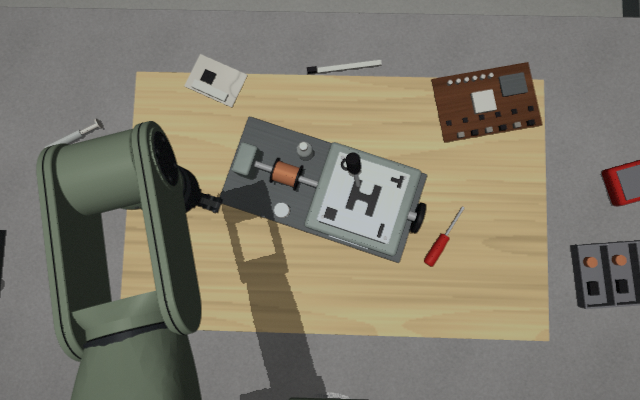

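The lever is free-standing at the far left, and its measured extents match F≈0.34–0.35 in both views. The bobbin (281,210), bottle (304,149) and screwdriver (443,240) are where they started. I'm handing it in.

```bash
python3 -c "
from cell import bot
print(bot.job_done())"
```

```text
the job is handed in; nothing more can be done
None
```

The feed lever is in the far left slot, the one marked by the ring core, and stands against the end of the slot. I pushed it there with the shut fingers in three moves: far to the cross slot, left to the left leg, then far to the stop. I never gripped the knob. I handed the job in at about 17.5 s on the robot's clock.

Last checks:
- **At the stop:** the push force rose to about 5.5 N, as it should against the rubber.
- **After backing off:** the knob reads F≈0.34 in the top view and about 0.35 in the scene view, with S≈0.30. The two views differ by about 0.01 rad, which is within the calibration error.
- **Finger position:** the fingers ended about 10 mm farther forward than I had predicted from the pad width. They are probably narrower at the tips than I assumed. I relied on the force and the pictures instead.
- **Surroundings:** the bobbin, bottle and screwdriver show at the same pixels as at the start by eye, and the arm is clear of everything.

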